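# Set up the robot contest field

### The job

Set up the contest field for the next robot run, everything upright and centred on its printed outline: the gate on the outline of its two feet, the barricade on the H-shaped outline, the bollard in the small ring, and the tin that stands mouth-up in the large ring. Then make the tower: set the other tin, mouth-down as it is, squarely on top of that one, rim on rim. Leave the parked rover alone.

Things in the scene. Friction and masses are not known exactly. Their poses are not given: they have to be found in the camera images.
- tin_open: Loose straight grey plastic tin standing mouth-up: 60 mm outside diameter, 60 mm tall, wall 7 mm thick, floor 6 mm thick, about 90 g. Origin: centre of its underside, z up to the mouth. To finish in the large ring, mouth still up.
- tin_down: The same kind of grey tin (60 mm diameter, 60 mm tall, 7 mm wall), standing mouth-down, so that its closed end shows on top. Origin: centre of its lower face (the plane of the rim it stands on), z up to the closed end, 60 mm above. To finish on top of the other tin, its origin 60 mm above that tin's origin.
- gate: Loose plywood gate, about 140 g: two posts 20 x 30 mm (along x, y), 50 mm tall, centred at x = +-38 mm, under a crossbeam 96 x 30 x 18 mm (top at 68 mm; the beam spans heights 50 to 68 mm, open below between the posts). Origin: centre of its underside; x along the beam, z up. Same after a half turn.
- barricade: Loose plywood barricade, about 100 g: an upright wall 90 mm long (x), 16 mm thick (y), 45 mm tall, with a cross foot 12 x 46 x 20 mm (x, y, z) at each end, centred at x = +-39 mm, so that it is an H seen from above. Origin: centre of its underside; x along the wall, z up. Same after a half turn.
- bollard: Loose small grey plastic bollard with a black band, about 50 g, 50 mm tall: a round foot 34 mm in diameter and 8 mm thick, then a round shaft 25 mm in diameter from 12 mm up to the top. Origin: centre of its underside, z up.
- outline_gate: Printed black outline of the gate's feet on the white field: two rectangles of 32 x 42 mm (x, y) centred at x = +-38 mm, line 4 mm wide, 1 mm thick ink without any contact: things stand on the field itself. Origin: its centre, on the field surface (z = 0); x points from one rectangle to the other. Same after a half turn.
- outline_barricade: Printed black H-shaped outline on the white field, 102 mm (x) by 58 mm (y) over all, line 4 mm wide, flat. Origin: its centre, on the surface; x along the H's middle bar (the wall's direction). Same after a half turn.
- ring_small: Printed black ring on the white field, 44 mm in diameter at mid-line, line 4 mm wide, flat: the bollard's place. Origin: its centre, on the surface.
- ring_large: Printed black ring on the white field, 74 mm in diameter at mid-line, line 4 mm wide, flat: the tin tower's place. Origin: its centre, on the surface.
- rover: Parked small rover with four black wheels and a white body, 86 mm long, 82 mm wide, 64 mm tall. Origin: centre of its underside; it stays where it is.
Things that resemble listed ones, but are neither listed nor needed, are in the scene too. What is shaped like the tin_down but orange is not meant.

How it is judged:
By the outcome, as a careful person would: the job done as asked, in the order asked, and still so for the second after the job is handed in, with the robot touching nothing.
It also fails if it takes over 115 s, if anything falls off the work surface, if the arm or the gripper's body presses on something with over 40 N, if the wrist force passes 120 N, or if a joint passes its speed limit or range.

### The arm

A 6-joint arm with a two-finger parallel gripper is mounted at the origin on the work surface. World frame = base frame: x ahead of the robot, y to its left, z up, the work surface at z = 0. Lengths are in m, angles in degrees, forces in N, time in s.
With the tool pointing down it reaches from about 0.375 to 0.9 m from the base axis. Payload 3.1 kg.
Tool frame: the origin (TCP) lies on the centre line of the jaws, within the pads' length; the fingertips stand finger_overhang ahead of it and the grasp point (between the pads) lies 5 mm behind it (finger_overhang is the distance from the TCP to the fingertips, in m); z points along the fingers, y is the line along which they close (so a half turn about z gives the same grasp; the last joint's range is limited). The gripper opens to 87 mm and grips with 3 to 60 N. Pads are 19 mm wide; open, the fingers measure 117 mm over their backs; the gripper's body (75 mm by 190 mm) begins 51 mm behind the grasp point.
Start: joints at [-78.753, 30.224, 82.088, -0, 67.689, -10.227], TCP at [0.229, -0.582, 0.237] pointing down, gripper open.
Joint ranges: [-176.69, 176.69], [-43.24, 126.21], [12.49, 139.97], [-82, 262], [0, 151.66], [-163.58, 163.58]. Speed limits (degrees/s): [159.86, 159.86, 180, 180, 180, 180].

### API

Orientations are given as a 3x3 rotation matrix whose columns are the frame's x, y, z axes.
In Python, from rig import read_state, capture, calibration, hand_in, finger_overhang gives the robot as it stands.
- The arm moves only by the tool send_rows, never from a script. Its argument "plan" is a list of rows, each a list of 5 numbers: the closure in counts, from 0 (fully open) to 255 (shut), then the shift along the tool's x, y, z in m, then the turn about the tool's z in rad. A call has 1 to 20 rows; each row shifts and turns the commanded pose from where the row before left it, along the tool's axes as they then stand; what a row does not reach is not made up. A row lasts 1/12 s, in which the tool goes at most 41.7 mm and 7.16 degrees, less where a joint would pass 70% of its speed; a pose out of reach is approached as far as the arm can. A call is refused whole if a number of a shift passes 0.0417 or a number of a turn 0.125, either way. A call with a gripper value outside its range is refused whole. The fingers move at their own pace and stop on an object; the grip force is fixed at half the most. Time passes only in rows, so rows that do not move let the fingers close. It gives the time, the measured TCP pose, the force, the opening and the grip force at its end, in the units of the state.
- read_state(): the state, without advancing time (a new reading comes with each control period).
- capture(name): name is "side" or "top" or "wrist"; returns (picture, depth): 480x640x3 uint8, blue, green, red; 480x640 float32, m along the optical axis (not along the pixel's ray), 0 where there is no reading.
- calibration(name): a dict with "fx", "fy", "cx", "cy" (pixels), "xyz" and "rotation" of the camera in the world. Camera axes: x right, y down, z forward; pixel columns grow to the right and rows downward; lengths in m; the calibration is good to about 2 mm. A picture is of the moment at which its call begins: read the wrist's pose just before it. calibration takes no time and is no camera call; for the wrist camera it gives the pose at the moment of the call.
- hand_in(): hands the job in; it is judged then, once.
The state is a dict: "time_s": time; "joint_positions": joint angles; "qvel": joint speeds; "tau": joint torques, N m; "position": TCP position; "tcp_rot": TCP orientation; "force": force on the tool from outside, world axes, zero at the start; "moment": the same for the moment, N m; "opening": opening from 0.0 (shut) to 1.0 (fully open); "grasp_force": force on a finger pad.
Only numpy, scipy, OpenCV 4.12 (cv2) and the standard library are available. Lean on these libraries where they do the work, as an engineer would, in place of code of your own. Each camera call takes 0.05 s, during which the arm holds its last target. There are 200 camera calls.

## Working session

There is one attempt and no reset: what is moved stays moved. The work goes in short steps, Python scripts to look and compute and a tool call to move; the robot and the scene stay as the last step left them, time stands still between calls to the robot, and variables do not carry over. Pictures are saved under pics/ and viewed, at most 14 in all, crops included, and the job is handed in when it is done.

Besides the shell and the picture viewer there is one more tool, called after "Emit:" by a JSON object that holds its "name" and its "arguments". send_rows: Moves the arm, as the interface text tells. Its arguments: {"type":"object","properties":{"plan":{"type":"array","items":{"type":"array","items":{"type":"number"}}}},"required":["plan"]}

```bash
mkdir -p pics; ls
python3 - <<'E'
from rig import *
import cv2,numpy as np
s=read_state();print(s['position'],s['tcp_rot'],finger_overhang if not callable(finger_overhang) else finger_overhang())
for n in('top','side'):
    p,d=capture(n);cv2.imwrite(f'pics/{n}0.png',p);np.save(f'{n}0.npy',d);c=calibration(n);print(n,c)
print(calibration('wrist'))
E
```

```text
pics
[ 0.22868769 -0.58088162  0.23556802] [[ 9.30590527e-01  3.66061592e-01 -4.25958502e-04]
 [ 3.66061618e-01 -9.30588054e-01  2.18314827e-03]
 [ 4.02774838e-04 -2.18754416e-03 -9.99997526e-01]] 0.014
top {'fx': 565.0729463138895, 'fy': 565.0729463138895, 'cx': 318.6565352732693, 'cy': 246.08668747094373, 'xyz': array([0.35298402, 0.04074583, 1.19267788]), 'rotation': array([[ 0.0248427 , -0.98981006,  0.14021014],
       [-0.99942798, -0.02781002, -0.01924358],
       [ 0.02294674, -0.13965188, -0.98993475]])}
side {'fx': 494.9551015664717, 'fy': 494.9551015664717, 'cx': 328.46292366193086, 'cy': 243.70303564059188, 'xyz': array([0.15363572, 0.95289977, 0.86758422]), 'rotation': array([[-9.28891896e-01, -2.35221729e-01,  2.86060454e-01],
       [-3.70350302e-01,  5.88494231e-01, -7.18689915e-01],
       [ 7.06557230e-04, -7.73527813e-01, -6.33761961e-01]])}
{'fx': 374.84171794032056, 'fy': 374.84171794032056, 'cx': 324.3604387519956, 'cy': 236.6873121641794, 'xyz': array([ 0.30162459, -0.55241709,  0.38315145]), 'rotation': array([[ 0.36605121, -0.89139237, -0.26725673],
       [-0.93059379, -0.35103426, -0.10377931],
       [-0.00130818,  0.286696  , -0.95802072]])}
```

View pics/top0.png

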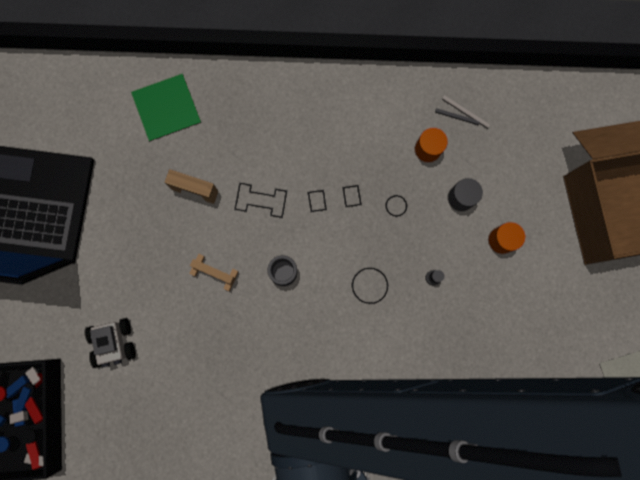

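View pics/side0.png

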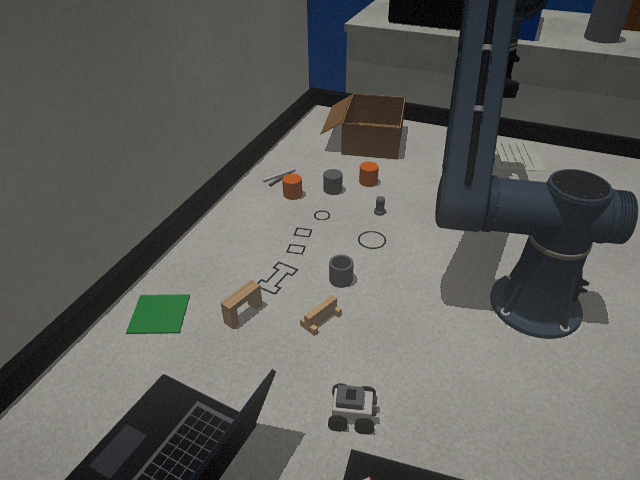

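The top view shows these, with pixel positions:
- **Tins:** mouth-up tin (283,270). Grey closed tin (466,194), with orange lookalikes at (432,144) and (508,237).
- **Other pieces:** gate (191,186), barricade (214,273), bollard (435,277), rover (110,343).
- **Outlines:** H (261,200), gate feet (317,201) and (352,196), small ring (396,205), large ring (370,285).

The choice for tin_down is the grey one at (466,194).

```bash
cat > h.py <<'E'
from rig import *
import cv2,numpy as np
def cloud(n):
    c=calibration(n);p,d=capture(n)
    v,u=np.mgrid[:480,:640]
    r=np.stack([(u-c['cx'])/c['fx'],(v-c['cy'])/c['fy'],np.ones(u.shape)],-1)@np.array(c['rotation']).T
    X=r*d[...,None]+c['xyz']; X[d==0]=np.nan
    G=c['xyz']-r*(c['xyz'][2]/r[...,2:])   # ray on z=0
    return p,X,G
def rect(pts):
    (cx,cy),(w,h),a=cv2.minAreaRect((np.asarray(pts)*1000).astype(np.float32))
    if w<h:w,h,a=h,w,a+90
    return np.round([cx,cy,w,h,(a+90)%180-90],1)   # mm, long-axis angle
def circ(pts):
    (x,y),r=cv2.minEnclosingCircle((np.asarray(pts)*1000).astype(np.float32));return np.round([x,y,2*r],1)
def tops(X,c,rad,zlo,zhi):
    m=(np.hypot(X[...,0]-c[0],X[...,1]-c[1])<rad)&(X[...,2]>zlo)&(X[...,2]<zhi);return X[m]
def ink(p,X,G,c,rad,thr=70,zmax=.012):
    m=(np.hypot(G[...,0]-c[0],G[...,1]-c[1])<rad)&(p.max(-1)<thr)&~(X[...,2]>zmax);return G[m][:,:2]
E
python3 - <<'E'
from h import *
p,X,G=cloud('top')
print('floor z',[np.round(X[v,u,2],4) for v,u in((240,330),(150,260),(300,200),(240,450))])
def at(u,v):return G[v,u,:2]
for n,(u,v),R,f in(('H',(261,200),.07,rect),('gateO',(335,198),.075,rect),('rs',(396,205),.04,circ),('rl',(370,285),.06,circ)):
    q=ink(p,X,G,at(u,v),R);print(n,len(q),np.round(at(u,v)*1e3),f(q))
for n,(u,v),R,lo,hi,f in(('gate',(191,186),.09,.058,.08,rect),('barr',(214,273),.08,.036,.055,rect),('open',(283,270),.06,.05,.07,circ),('down',(466,194),.06,.05,.07,circ),('boll',(435,277),.04,.04,.06,circ),('rover',(110,343),.08,.03,.08,rect),('or1',(432,144),.06,.05,.07,circ),('or2',(508,237),.06,.05,.07,circ)):
    q=tops(X,X[v,u,:2],R,lo,hi);print(n,len(q),X[v,u],np.median(q[:,2]),f(q[:,:2]))
E
```

```text
floor z [np.float64(-0.0021), np.float64(-0.0014), np.float64(0.0047), np.float64(0.0048)]
H 260 [619. 144.] [619.  145.2 105.4  60.9  82.1]
gateO 226 [628. -15.] [627.6 -13.5 111.7  45.6 -80.2]
rs 109 [ 616. -147.] [ 615.9 -147.2   48.1]
rl 164 [442. -93.] [441.4 -92.1  77.1]
gate 0 [nan nan nan] nan [0. 0. 0. 0. 0.]
barr 357 [0.45500104 0.23048299 0.03854059] 0.04507916280383806 [458.2 235.8  89.8  16.1  67.7]
open 301 [0.46839969 0.09161472 0.00303966] 0.059580279580377704 [463.3  91.6  59.9]
down 670 [ 0.63116038 -0.28344531  0.05731798] 0.05982890943801766 [ 635.2 -286.5   62.1]
boll 126 [ 0.45749705 -0.21893073  0.05459241] 0.049871271385143356 [ 460.4 -225.7   25.8]
rover 1466 [0.31020549 0.42192907 0.06319813] 0.04555727143553823 [306.1 436.4  84.9  83.9  14.8]
or1 650 [ 0.73448044 -0.21202834  0.06224395] 0.059873470931788186 [ 741.9 -215.1   61.2]
or2 689 [ 0.5434842  -0.36896023  0.05744545] 0.05977190136839261 [ 545.1 -372.6   61.4]
  return _methods._mean(a, axis=axis, dtype=dtype,
  ret = ret.dtype.type(ret / rcount)
```

```bash
cat >> h.py <<'E'
def plan(x,y,z,psi):
    """turn (rad) then tool-frame shift from the measured pose to a world pose with tool-x angle psi (mm/deg)"""
    s=read_state();R=np.array(s['tcp_rot']);a=np.degrees(np.arctan2(R[1,0],R[0,0]))
    t=(psi-a+90)%180-90
    a2=np.radians(a+t);d=np.array([x,y,z])/1e3-s['position']
    X=[np.cos(a2),np.sin(a2)];Y=[np.sin(a2),-np.cos(a2)]
    q1=np.degrees(np.arctan2(y,x));sh=np.array([d[:2]@X,d[:2]@Y,-d[2]])
    print('t',round(s['time_s'],2),'yaw',round(a,2),'turn',round(np.radians(-t),4),'shift',np.round(sh,4),'|',round(np.linalg.norm(sh)/.04,1),'rows; q6 end',round(q1+90-a-t),'tilt',np.round(R[2,:2],3))
E
python3 - <<'E'
from h import *
p,X,G=cloud('top')
# gate: points around
g=G[186,191,:2];q=tops(X,g,.1,.055,.082);print('gate',len(q),np.median(q[:,2]),rect(q[:,:2]))
cv2.imwrite('pics/tins.png',cv2.resize(p[110:300,370:560],None,fx=3,fy=3,interpolation=3))
r=rect(q[:,:2]);plan(r[0],r[1],200,r[4])
E
```

```text
gate 741 0.06781152278232083 [634.2 286.6  96.8  30.9  73.1]
t 0.2 yaw 21.47 turn -0.901 shift [0.9482 0.1357 0.0359] | 24.0 rows; q6 end 41 tilt [ 0.    -0.001]
```

View pics/tins.png

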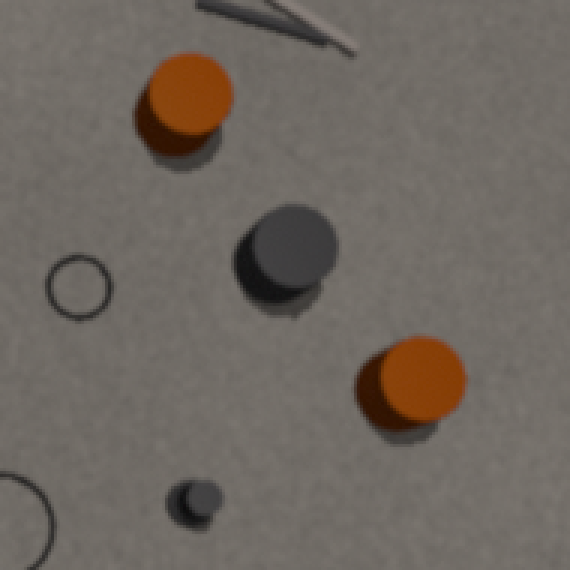

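The crop confirms it: the grey closed tin is at crop (295,248), with the orange ones on either side. The first move goes above the gate.

Emit:
{"name": "send_rows", "arguments": {"plan": [[0,0,0,0,-0.125],[0,0,0,0,-0.125],[0,0,0,0,-0.125],[0,0,0,0,-0.125],[0,0,0,0,-0.125],[0,0,0,0,-0.125],[0,0,0,0,-0.125],[0,0,0,0,-0.026],[0,0.038,0.0054,0,0],[0,0.038,0.0054,0,0],[0,0.038,0.0054,0,0],[0,0.038,0.0054,0,0],[0,0.038,0.0054,0,0],[0,0.038,0.0054,0,0],[0,0.038,0.0054,0,0],[0,0.038,0.0054,0,0],[0,0.038,0.0054,0,0],[0,0.038,0.0054,0,0],[0,0.038,0.0054,0,0],[0,0.038,0.0054,0,0]]}}

```text
time_s: 1.87
position: [0.4238, -0.1624, 0.2367]
tcp_rot: [[0.291, 0.957, 0.0], [0.957, -0.291, -0.0], [-0.0, 0.0, -1.0]]
force: [0.9, -0.2, -0.4]
opening: 0.999
grasp_force: 0.0
```

Emit:
{"name": "send_rows", "arguments": {"plan": [[0,0.038,0.0054,0.003,0],[0,0.038,0.0054,0.003,0],[0,0.038,0.0054,0.003,0],[0,0.038,0.0054,0.003,0],[0,0.038,0.0054,0.003,0],[0,0.038,0.0054,0.003,0],[0,0.038,0.0054,0.003,0],[0,0.038,0.0054,0.003,0],[0,0.038,0.0054,0.003,0],[0,0.038,0.0054,0.003,0],[0,0.038,0.0054,0.003,0],[0,0.038,0.0054,0.003,0],[0,0.038,0.0054,0.003,0],[0,0,0,0,0],[0,0,0,0,0]]}}

```text
time_s: 3.12
position: [0.634, 0.29, 0.1964]
tcp_rot: [[0.288, 0.958, -0.001], [0.958, -0.288, -0.0], [-0.001, -0.001, -1.0]]
force: [-0.5, -1.2, 0.2]
opening: 0.999
grasp_force: 0.0
```

```bash
cat >> h.py <<'E'
KN=dict(gate=((634,287),.085,.06,.075,rect),barr=((458,236),.07,.038,.052,rect),open=((463,92),.05,.05,.07,circ),down=((635,-286),.05,.05,.07,circ),boll=((460,-226),.03,.04,.06,circ))
IN=dict(H=((619,145),.07,rect),gateO=((628,-13.5),.075,rect),rs=((616,-147),.035,circ),rl=((441,-92),.055,circ))
def meas(*names,cam='wrist',pic=None,thr=70):
    p,X,G=cloud(cam)
    if pic:cv2.imwrite(f'pics/{pic}.png',p)
    for n in names:
        if n in KN:
            c,R,lo,hi,f=KN[n];q=tops(X,np.array(c)/1e3,R,lo,hi)
            print(cam,n,len(q),*( [np.median(q[:,2]).round(4),f(q[:,:2])] if len(q)>5 else []))
        else:
            c,R,f=IN[n];q=ink(p,X,G,np.array(c)/1e3,R,thr);print(cam,n,len(q),f(q) if len(q)>5 else '')
    print('floor',np.nanmedian(X[...,2][np.abs(X[...,2])<.01]).round(4));return p,X,G
E
python3 - <<'E'
from h import *
meas('gate','barr','H',pic='w1')
plan(634.2,286.6,54,73.1)
E
```

```text
wrist gate 4683 0.0673 [634.6 286.2  96.1  30.   73.2]
wrist barr 820 0.0443 [468.8 260.7  36.6  17.   67.2]
wrist H 555 [626.9 143.7 105.4  79.   82.3]
floor -0.0006
t 3.17 yaw 73.19 turn 0.0016 shift [-0.0016  0.0012  0.1426] | 3.6 rows; q6 end 41 tilt [-0.002 -0.001]
```

View pics/w1.png

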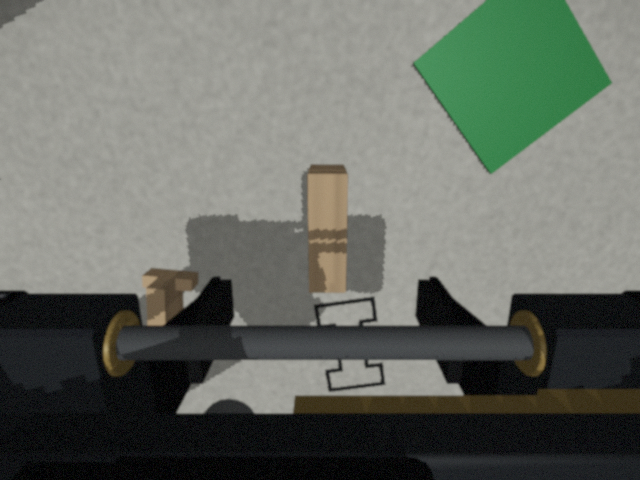

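The picture shows the gate between the fingers at (327,230) and the H at (350,345). Wrist and top agree within 0.5 mm, so I grasp.

Emit:
{"name": "send_rows", "arguments": {"plan": [[0,-0.0016,0.0012,0.035,0],[0,0,0,0.035,0],[0,0,0,0.035,0],[0,0,0,0.0355,0],[0,0,0,0,0],[255,0,0,0,0],[255,0,0,0,0],[255,0,0,0,0],[255,0,0,0,0],[255,0,0,0,0],[255,0,0,0,0],[255,0,0,0,0],[255,0,0,0,0]]}}

```text
time_s: 4.25
position: [0.635, 0.2864, 0.0575]
tcp_rot: [[0.291, 0.957, 0.001], [0.957, -0.291, 0.0], [0.0, 0.001, -1.0]]
force: [0.5, 1.4, -0.1]
opening: 0.481
grasp_force: 0.0
```

Run:
```python
from h import *
plan(627.6,-13.5,125,99.8)
```

```text
t 4.25 yaw 73.11 turn -0.4659 shift [-0.2942 -0.0583 -0.0675] | 7.7 rows; q6 end -11 tilt [0.    0.001]
```

Emit:
{"name": "send_rows", "arguments": {"plan": [[255,0,0,0,0],[255,0,0,0,0],[255,0,0,0,0],[255,0,0,0,0],[255,0,0,0,0]]}}

```text
time_s: 4.67
position: [0.6348, 0.2863, 0.057]
tcp_rot: [[0.291, 0.957, -0.0], [0.957, -0.291, 0.0], [-0.0, -0.0, -1.0]]
force: [-0.4, 0.5, 0.2]
opening: 0.341
grasp_force: 30.0
```

Emit:
{"name": "send_rows", "arguments": {"plan": [[255,0,0,-0.035,0],[255,0,0,-0.035,0],[255,0,0,0,-0.125],[255,0,0,0,-0.125],[255,0,0,0,-0.125],[255,0,0,0,-0.091],[255,-0.0368,-0.0073,0,0],[255,-0.0368,-0.0073,0,0],[255,-0.0368,-0.0073,0,0],[255,-0.0368,-0.0073,0,0],[255,-0.0368,-0.0073,0,0],[255,-0.0368,-0.0073,0,0],[255,-0.0368,-0.0073,0,0],[255,-0.0368,-0.0073,0,0],[255,0,0,0,0],[255,0,0,0,0]]}}

```text
time_s: 6.0
position: [0.6273, -0.0164, 0.1267]
tcp_rot: [[-0.166, 0.986, -0.0], [0.986, 0.166, 0.0], [0.0, -0.0, -1.0]]
force: [0.6, 0.6, -0.9]
opening: 0.34
grasp_force: 30.0
```

Run:
```python
from h import *
p,X,G=meas('gateO')
cv2.imwrite('pics/w2.png',p)
m=(X[...,2]>.1)&(X[...,2]<.16)&(np.hypot(X[...,0]-.6276,X[...,1]+.0135)<.07);q=X[m];print('held',len(q),np.percentile(q[:,2],[5,50,95]),rect(q[:,:2]))
plan(627.6,-13.5,57,99.8)
```

```text
wrist gateO 305 [634.  -13.5 119.9  46.6 -69.5]
floor -0.0007
held 14830 [0.11905983 0.13699775 0.1483355 ] [625.8  -9.8  83.9  54.2 -82. ]
t 6.05 yaw 99.66 turn -0.0025 shift [0.001  0.0007 0.0696] | 1.7 rows; q6 end -11 tilt [ 0.001 -0.001]
```

View pics/w2.png

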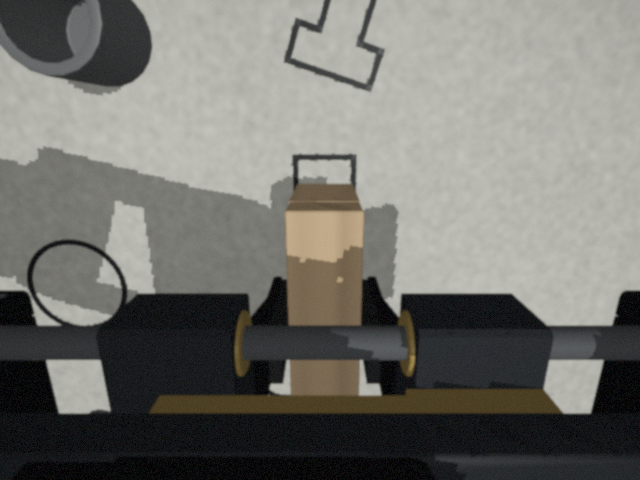

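The gate is held at (325,290), aligned with its outline rectangle at (325,170). I lower it.

Emit:
{"name": "send_rows", "arguments": {"plan": [[255,0.001,0.0007,0.025,-0.0025],[255,0,0,0.025,0],[255,0,0,0.0125,0],[255,0,0,0.006,0],[255,0,0,0,0],[255,0,0,0,0],[255,0,0,0,0]]}}

```text
time_s: 6.63
position: [0.6286, -0.0121, 0.0591]
tcp_rot: [[-0.174, 0.985, 0.001], [0.985, 0.174, -0.0], [-0.0, 0.001, -1.0]]
force: [-0.1, 0.1, -0.8]
opening: 0.342
grasp_force: 30.0
```

Run:
```python
from h import *
plan(627.6,-13.5,57,99.8)
```

```text
t 6.63 yaw 100.0 turn 0.0035 shift [-0.0012 -0.0012  0.0021] | 0.1 rows; q6 end -11 tilt [-0.     0.001]
```

Emit:
{"name": "send_rows", "arguments": {"plan": [[255,-0.001,-0.001,0.0015,0.0],[255,0,0,0,0],[255,0,0,0,0],[0,0,0,0,0],[0,0,0,0,0],[0,0,0,0,0],[0,0,0,0,0],[0,0,0,0,0],[0,0,0,-0.035,0],[0,0,0,-0.035,0],[0,0,0,-0.035,0],[0,0,0,-0.035,0],[0,0,0,0,0]]}}

```text
time_s: 7.72
position: [0.6318, -0.0146, 0.205]
tcp_rot: [[-0.173, 0.985, 0.015], [0.985, 0.173, -0.003], [-0.005, 0.014, -1.0]]
force: [1.6, -0.7, 0.2]
opening: 0.968
grasp_force: 0.0
```

```bash
cat >> h.py <<'E'
KN['gate2']=((628,-13.5),.085,.06,.075,rect);KN['barr2']=((619,145),.08,.038,.052,rect);KN['boll2']=((616,-147),.03,.04,.06,circ);KN['open2']=((441,-92),.05,.05,.07,circ)
E
python3 - <<'E'
from h import *
meas('gate2');meas('gate2','barr','gateO',cam='top')
plan(458.2,235.8,200,67.7)
E
```

```text
wrist gate2 4469 0.0673 [626.6 -13.8  95.9  29.8 -79.6]
floor -0.0007
top gate2 0
top barr 0
top gateO 14 [615.6  -8.5  95.1  83.2  -4.2]
floor 0.0002
t 7.82 yaw 99.94 turn 0.5628 shift [ 0.1667 -0.252  -0.0009] | 7.6 rows; q6 end 50 tilt [-0.002  0.004]
```

Emit:
{"name": "send_rows", "arguments": {"plan": [[0,0,0,0,0.125],[0,0,0,0,0.125],[0,0,0,0,0.125],[0,0,0,0,0.125],[0,0,0,0,0.063],[0,0.0208,-0.0315,0,0],[0,0.0208,-0.0315,0,0],[0,0.0208,-0.0315,0,0],[0,0.0208,-0.0315,0,0],[0,0.0208,-0.0315,0,0],[0,0.0208,-0.0315,0,0],[0,0.0208,-0.0315,0,0],[0,0.0208,-0.0315,0,0],[0,0,0,0,0],[0,0,0,0,0],[0,0,0,0,0]]}}

```text
time_s: 9.15
position: [0.4567, 0.2356, 0.196]
tcp_rot: [[0.379, 0.925, -0.002], [0.925, -0.379, -0.001], [-0.002, -0.001, -1.0]]
force: [-0.3, -0.6, 1.3]
opening: 1.002
grasp_force: 0.0
```

Run:
```python
from h import *
meas('barr');plan(458.2,235.8,32,67.7)
```

```text
wrist barr 2038 0.0444 [458.5 235.4  89.8  15.9  68. ]
floor -0.0007
t 9.2 yaw 67.65 turn -0.0008 shift [0.0009 0.0005 0.1642] | 4.1 rows; q6 end 50 tilt [-0.001 -0.001]
```

Emit:
{"name": "send_rows", "arguments": {"plan": [[100,0.0009,0.0005,0.035,0],[100,0,0,0.035,0],[100,0,0,0.035,0],[100,0,0,0.035,0],[100,0,0,0.024,0],[255,0,0,0,0],[255,0,0,0,0],[255,0,0,0,0],[255,0,0,0,0],[255,0,0,0,0],[255,0,0,0,0],[255,0,0,0,0],[255,0,0,0,0],[255,0,0,0,0],[255,0,0,0,0],[255,0,0,0,0],[255,0,0,0,0]]}}

```text
time_s: 10.62
position: [0.4588, 0.2367, 0.0342]
tcp_rot: [[0.379, 0.925, 0.002], [0.925, -0.379, 0.0], [0.001, 0.002, -1.0]]
force: [0.2, -0.4, 6.2]
opening: 0.184
grasp_force: 30.0
```

Run:
```python
from h import *
plan(619,145.2,104,82.1)
```

```text
t 10.62 yaw 67.7 turn -0.2513 shift [-0.0686  0.1713 -0.0698] | 4.9 rows; q6 end 21 tilt [0.001 0.002]
```

Emit:
{"name": "send_rows", "arguments": {"plan": [[255,0,0,-0.035,0],[255,0,0,-0.035,0],[255,0,0,0,-0.125],[255,0,0,0,-0.126],[255,-0.0137,0.0343,0,0],[255,-0.0137,0.0343,0,0],[255,-0.0137,0.0343,0,0],[255,-0.0137,0.0343,0,0],[255,-0.0137,0.0343,0,0],[255,0,0,0,0],[255,0,0,0,0],[255,0,0,0,0]]}}

```text
out of range: row 4 has -0.126, outside -0.125 to 0.125
```

Run:
```python
from h import *
p,X,G=meas('gate2')
# held wall top, visible part (z ~ .115)
m=(X[...,2]>.105)&(X[...,2]<.125)&(np.hypot(X[...,0]-.619,X[...,1]-.145)<.08);q=X[m];print('held',len(q),rect(q[:,:2]))
plan(619,145.2,35,82.1)
```

```text
wrist gate2 0
floor -0.0007
held 0 [0. 0. 0. 0. 0.]
t 10.67 yaw 67.7 turn -0.2513 shift [-0.0686  0.1713 -0.0008] | 4.6 rows; q6 end 21 tilt [0.001 0.002]
```

Emit:
{"name": "send_rows", "arguments": {"plan": [[255,0,0,-0.035,0],[255,0,0,-0.035,0],[255,0,0,0,-0.125],[255,0,0,0,-0.125],[255,-0.0137,0.0343,0,0],[255,-0.0137,0.0343,0,0],[255,-0.0137,0.0343,0,0],[255,-0.0137,0.0343,0,0],[255,-0.0137,0.0343,0,0],[255,0,0,0,0],[255,0,0,0,0],[255,0,0,0,0]]}}

```text
time_s: 11.67
position: [0.6169, 0.1448, 0.1025]
tcp_rot: [[0.139, 0.99, -0.003], [0.99, -0.139, 0.0], [-0.0, -0.003, -1.0]]
force: [-0.7, -0.2, -1.4]
opening: 0.182
grasp_force: 30.0
```

Run:
```python
from h import *
p,X,G=meas('open')
m=(X[...,2]>.105)&(X[...,2]<.125)&(np.hypot(X[...,0]-.619,X[...,1]-.145)<.08);q=X[m];print('held',len(q),np.median(q[:,2]),rect(q[:,:2]))
plan(619,145.2,35,82.1)
```

```text
wrist open 1571 0.0566 [465.   91.8  58. ]
floor -0.0007
held 6881 0.11255584052179518 [618.7 149.5  79.9  36.  -84.6]
t 11.72 yaw 82.03 turn -0.0011 shift [0.0003 0.0027 0.0675] | 1.7 rows; q6 end 21 tilt [-0.    -0.003]
```

Emit:
{"name": "send_rows", "arguments": {"plan": [[255,0,0.0018,0.025,0],[255,0,0,0.025,0],[255,0,0,0.012,0],[255,0,0,0.0035,0],[255,0,0,0,0],[255,0,0,0,0],[255,0,0,0,0],[255,0,0,0,0]]}}

```text
time_s: 12.38
position: [0.621, 0.1447, 0.0389]
tcp_rot: [[0.139, 0.99, 0.002], [0.99, -0.139, 0.0], [0.0, 0.002, -1.0]]
force: [-0.3, 0.7, -0.7]
opening: 0.187
grasp_force: 30.0
```

Run:
```python
from h import *
plan(619,145.2,34.5,82.1)
```

```text
t 12.38 yaw 82.02 turn -0.0015 shift [ 0.0003 -0.002   0.0044] | 0.1 rows; q6 end 21 tilt [0.    0.002]
```

Emit:
{"name": "send_rows", "arguments": {"plan": [[255,0.0003,-0.0018,0.0035,0],[255,0,0,0,0],[255,0,0,0,0],[255,0,0,0,0]]}}

```text
time_s: 12.72
position: [0.6182, 0.1451, 0.0343]
tcp_rot: [[0.139, 0.99, -0.0], [0.99, -0.139, 0.0], [0.0, -0.0, -1.0]]
force: [-1.0, -0.7, 0.9]
opening: 0.181
grasp_force: 30.0
```

Now release it, retract, and check.

Emit:
{"name": "send_rows", "arguments": {"plan": [[100,0,0,0,0],[100,0,0,0,0],[100,0,0,0,0],[100,0,0,0,0],[100,0,0,-0.02,0],[0,0,0,-0.035,0],[0,0,0,-0.035,0],[0,0,0,-0.035,0],[0,0,0,-0.035,0],[0,0,0,0,0],[0,0,0,0,0]]}}

```text
time_s: 13.63
position: [0.62, 0.1452, 0.197]
tcp_rot: [[0.139, 0.99, 0.006], [0.99, -0.139, 0.0], [0.001, 0.006, -1.0]]
force: [-0.8, -0.2, -0.7]
opening: 0.93
grasp_force: 0.0
```

Run:
```python
from h import *
meas('barr2','H');plan(460.4,-225.7,190,82)
```

```text
wrist barr2 2024 0.0443 [617.3 143.7  90.4  15.5  82. ]
wrist H 1039 [617.9 144.2 104.   61.7  81.9]
floor -0.0007
t 13.68 yaw 82.01 turn 0.0002 shift [-0.3891 -0.1048  0.0047] | 10.1 rows; q6 end -18 tilt [0.    0.001]
```

Emit:
{"name": "send_rows", "arguments": {"plan": [[0,-0.0389,-0.0105,0,0],[0,-0.0389,-0.0105,0,0],[0,-0.0389,-0.0105,0,0],[0,-0.0389,-0.0105,0,0],[0,-0.0389,-0.0105,0,0],[0,-0.0389,-0.0105,0,0],[0,-0.0389,-0.0105,0,0],[0,-0.0389,-0.0105,0,0],[0,-0.0389,-0.0105,0,0],[0,-0.0389,-0.0105,0,0],[0,0,0,0,0],[0,0,0,0,0],[0,0,0,0,0]]}}

```text
time_s: 14.77
position: [0.4592, -0.2247, 0.1925]
tcp_rot: [[0.14, 0.99, -0.003], [0.99, -0.14, 0.003], [0.003, -0.003, -1.0]]
force: [-0.3, 0.3, -0.5]
opening: 1.006
grasp_force: 0.0
```

Run:
```python
from h import *
meas('boll','rl');plan(460.4,-225.7,36,82)
```

```text
wrist boll 783 0.0492 [ 460.  -226.4   25.4]
wrist rl 755 [440.  -92.7  76.5]
floor -0.0007
t 14.82 yaw 82.03 turn 0.0006 shift [-0.0015  0.0009  0.1568] | 3.9 rows; q6 end -18 tilt [ 0.002 -0.003]
```

Emit:
{"name": "send_rows", "arguments": {"plan": [[100,-0.002,0.0008,0.035,0],[100,0,0,0.035,0],[100,0,0,0.035,0],[100,0,0,0.035,0],[100,0,0,0.016,0],[255,0,0,0,0],[255,0,0,0,0],[255,0,0,0,0],[255,0,0,0,0],[255,0,0,0,0],[255,0,0,0,0],[255,0,0,0,0],[255,0,0,0,0],[255,0,0,0,0],[255,0,0,0,0],[255,0,0,0,0]]}}

```text
time_s: 16.15
position: [0.4615, -0.228, 0.0394]
tcp_rot: [[0.139, 0.99, 0.002], [0.99, -0.139, -0.001], [-0.001, 0.002, -1.0]]
force: [0.7, 1.4, 7.4]
opening: 0.279
grasp_force: 30.0
```

Run:
```python
from h import *
plan(615.9,-147.2,110,82)
```

```text
t 16.15 yaw 81.98 turn -0.0003 shift [ 0.1015  0.1416 -0.0706] | 4.7 rows; q6 end -5 tilt [-0.001  0.002]
```

Emit:
{"name": "send_rows", "arguments": {"plan": [[255,0,0,-0.035,0],[255,0,0,-0.035,0],[255,0.0203,0.0283,0,0],[255,0.0203,0.0283,0,0],[255,0.0203,0.0283,0,0],[255,0.0203,0.0283,0,0],[255,0.0203,0.0283,0,0],[255,0,0,0,0],[255,0,0,0,0],[255,0,0,0,0],[255,0,0,0,0]]}}

```text
time_s: 17.07
position: [0.6135, -0.1472, 0.1078]
tcp_rot: [[0.14, 0.99, -0.002], [0.99, -0.14, 0.001], [0.0, -0.002, -1.0]]
force: [-0.0, 0.3, -0.1]
opening: 0.275
grasp_force: 30.0
```

Run:
```python
from h import *
meas('rs',pic='w3');plan(615.9,-147.2,39.5,82)
```

```text
wrist rs 501 [ 614.  -149.7   49.8]
floor -0.0007
t 17.12 yaw 81.93 turn -0.0012 shift [0.0005 0.0023 0.0684] | 1.7 rows; q6 end -5 tilt [ 0.    -0.002]
```

View pics/w3.png

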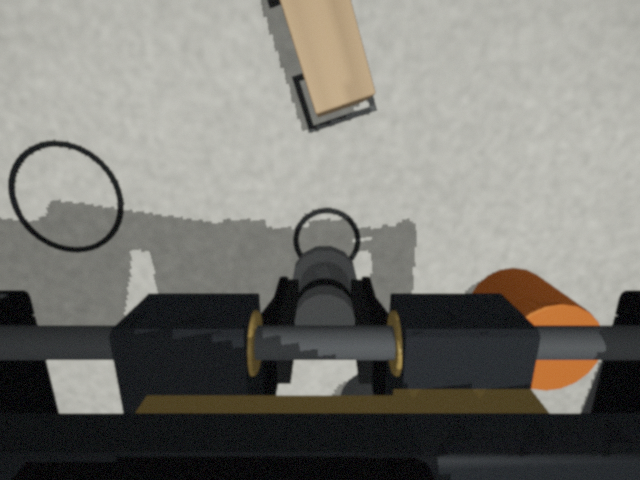

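The bollard is held at (325,290), just above the small ring at (327,238).

Emit:
{"name": "send_rows", "arguments": {"plan": [[255,0,0.0015,0.025,0],[255,0,0,0.025,0],[255,0,0,0.012,0],[255,0,0,0.004,0],[255,0,0,0,0],[255,0,0,0,0],[255,0,0,0,0],[255,0,0,0,0]]}}

```text
time_s: 17.78
position: [0.6174, -0.1475, 0.0434]
tcp_rot: [[0.139, 0.99, 0.002], [0.99, -0.139, -0.001], [-0.001, 0.003, -1.0]]
force: [-0.1, 0.5, -0.9]
opening: 0.276
grasp_force: 30.0
```

Run:
```python
from h import *
plan(615.9,-147.2,39.4,82)
```

```text
t 17.78 yaw 82.0 turn 0.0 shift [ 0.0001 -0.0016  0.004 ] | 0.1 rows; q6 end -5 tilt [-0.001  0.003]
```

Emit:
{"name": "send_rows", "arguments": {"plan": [[255,0,-0.0012,0.0035,0],[255,0,0,0,0],[255,0,0,0,0],[255,0,0,0,0],[255,0,0,0,0]]}}

```text
time_s: 18.2
position: [0.6164, -0.1473, 0.0395]
tcp_rot: [[0.139, 0.99, 0.003], [0.99, -0.139, -0.001], [-0.001, 0.003, -1.0]]
force: [1.0, -0.4, 4.8]
opening: 0.28
grasp_force: 30.0
```

Emit:
{"name": "send_rows", "arguments": {"plan": [[100,0,0,0,0],[100,0,0,0,0],[100,0,0,0,0],[100,0,0,0,0],[100,0,0,-0.02,0],[0,0,0,-0.035,0],[0,0,0,-0.035,0],[0,0,0,-0.035,0],[0,0,0,-0.035,0],[0,0,0,0,0],[0,0,0,0,0],[0,0,0,0,0]]}}

```text
time_s: 19.2
position: [0.6144, -0.1465, 0.1978]
tcp_rot: [[0.139, 0.99, -0.002], [0.99, -0.139, 0.001], [0.001, -0.002, -1.0]]
force: [0.1, 0.2, 0.4]
opening: 0.976
grasp_force: 0.0
```

Run:
```python
from h import *
meas('boll2','rs');plan(463.3,91.6,200,82)
```

```text
wrist boll2 767 0.0493 [ 616.2 -146.1   25.4]
wrist rs 400 [ 613.9 -148.5   47.2]
floor -0.0007
t 19.25 yaw 82.01 turn 0.0001 shift [ 0.2146 -0.1823 -0.0032] | 7.0 rows; q6 end 19 tilt [ 0.001 -0.004]
```

Run:
```python
from h import *
p,X,G=cloud('wrist')
q=ink(p,X,G,np.array([.616,-.147]),.028);r=np.hypot(*(q-[.6155,-.1475]).T);q=q[r>.019]
from scipy.optimize import least_squares
f=least_squares(lambda a:np.hypot(q[:,0]-a[0],q[:,1]-a[1])-a[2],[.616,-.147,.022],loss='soft_l1',f_scale=.001);print(f.x,len(q))
uv=np.argwhere(np.hypot(G[...,0]-.616,G[...,1]+.147)<.05);a,b=uv.min(0),uv.max(0);print(a,b)
cv2.imwrite('pics/c4.png',cv2.resize(p[a[0]:b[0],a[1]:b[1]],None,fx=5,fy=5))
```

```text
[ 0.61404005 -0.14797677  0.02201531] 332
[159 275] [262 381]
```

View pics/c4.png

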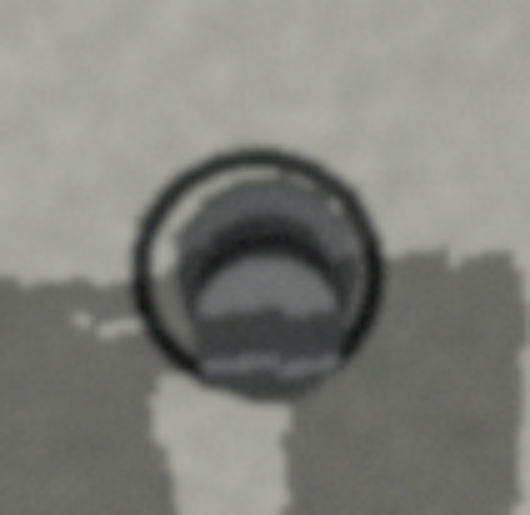

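```bash
cat >> h.py <<'E'
from scipy.optimize import least_squares
def cfit(q,c,r):
    f=least_squares(lambda a:np.hypot(q[:,0]-a[0],q[:,1]-a[1])-a[2],[c[0],c[1],r],loss='soft_l1',f_scale=.001).x;return np.round(f*1e3,1)
E
python3 - <<'E'
from h import *
c=np.array([.616,-.147])
for cam in('wrist','top','side'):
    p,X,G=cloud(cam)
    t=tops(X,c,.03,.044,.056)
    if len(t)<10: print(cam,'hidden');continue
    q=ink(p,X,G,c,.03,thr=80,zmax=.006);r=np.hypot(*(q-[.615,-.1475]).T);q=q[(r>.0195)&(r<.0265)]
    ft=tops(X,c,.024,.004,.0115)
    print(cam,'top',circ(t[:,:2]),len(t),'ring',cfit(q,c,.022),len(q),'foot',rect(ft[:,:2]) if len(ft) else '')
E
```

```text
wrist top [ 616.  -146.1   25. ] 730 ring [ 614.1 -148.    22.1] 385 foot [ 616.5 -141.9   33.3   24.9   -8.2]
top hidden
side top [ 616.1 -145.7   33.7] 49 ring [ 615.2 -149.2   22.4] 23 foot [ 612.4 -145.8   35.6   31.8   32.1]
```

The crop shows the bollard off-centre in its ring: it sits about 2 mm toward +x and +y. I'll mend that.

Run:
```python
from h import *
plan(616.1,-146.3,38,82)
```

```text
t 19.45 yaw 82.0 turn 0.0001 shift [0.0004 0.0016 0.1587] | 4.0 rows; q6 end -5 tilt [ 0.001 -0.003]
```

Emit:
{"name": "send_rows", "arguments": {"plan": [[100,0.0004,0.0008,0.035,0],[100,0,0,0.035,0],[100,0,0,0.035,0],[100,0,0,0.035,0],[100,0,0,0.0165,0],[255,0,0,0,0],[255,0,0,0,0],[255,0,0,0,0],[255,0,0,0,0],[255,0,0,0,0],[255,0,0,0,0],[255,0,0,0,0],[255,0,0,0,0],[255,0,0,0,0],[255,0,0,0,0],[255,0,0,0,0]]}}

```text
time_s: 20.78
position: [0.6172, -0.147, 0.0437]
tcp_rot: [[0.139, 0.99, 0.003], [0.99, -0.139, -0.001], [-0.001, 0.003, -1.0]]
force: [-0.2, -0.1, 6.1]
opening: 0.276
grasp_force: 30.0
```

Emit:
{"name": "send_rows", "arguments": {"plan": [[255,0,0,-0.003,0],[255,0,0,0,0],[255,-0.0019,-0.0016,0,0],[255,0,0,0,0],[255,0,0,0,0],[255,0,0,0.003,0],[255,0,0,0,0],[255,0,0,0,0],[255,0,0,0,0]]}}

```text
time_s: 21.53
position: [0.6141, -0.1483, 0.0436]
tcp_rot: [[0.139, 0.99, -0.0], [0.99, -0.139, -0.0], [-0.0, -0.0, -1.0]]
force: [-4.0, -0.3, 10.9]
opening: 0.276
grasp_force: 30.0
```

Emit:
{"name": "send_rows", "arguments": {"plan": [[100,0,0,0,0],[100,0,0,0,0],[100,0,0,0,0],[100,0,0,0,0],[100,0,0,-0.02,0],[0,0,0,-0.035,0],[0,0,0,-0.035,0],[0,0,0,-0.035,0],[0,0,0,-0.035,0],[0,0,0,0,0],[0,0,0,0,0],[0,0,0,0,0]]}}

```text
time_s: 22.53
position: [0.6137, -0.1479, 0.2013]
tcp_rot: [[0.139, 0.99, -0.001], [0.99, -0.139, 0.001], [0.0, -0.001, -1.0]]
force: [0.4, -0.3, -0.5]
opening: 0.981
grasp_force: 0.0
```

Run:
```python
from h import *
c=np.array([.614,-.148])
for cam in('wrist',):
    p,X,G=cloud(cam)
    t=tops(X,c,.03,.044,.056)
    q=ink(p,X,G,c,.03,thr=80,zmax=.006);r=np.hypot(*(q-[.614,-.148]).T);q=q[(r>.0195)&(r<.0265)]
    print(cam,'top',circ(t[:,:2]),len(t),'ring',cfit(q,c,.022),len(q))
plan(463.3,91.6,200,82)
```

```text
wrist top [ 613.4 -147.2   25.1] 714 ring [ 614.  -148.1   22.1] 374
t 22.58 yaw 82.01 turn 0.0001 shift [ 0.2162 -0.1817  0.0004] | 7.1 rows; q6 end 19 tilt [ 0.001 -0.003]
```

Emit:
{"name": "send_rows", "arguments": {"plan": [[0,0.0309,-0.026,0,0],[0,0.0309,-0.026,0,0],[0,0.0309,-0.026,0,0],[0,0.0309,-0.026,0,0],[0,0.0309,-0.026,0,0],[0,0.0309,-0.026,0,0],[0,0.0309,-0.026,0,0],[0,0,0,0,0],[0,0,0,0,0],[0,0,0,0,0],[0,0,0,0,0]]}}

```text
time_s: 23.5
position: [0.4651, 0.0904, 0.2014]
tcp_rot: [[0.14, 0.99, -0.0], [0.99, -0.14, -0.0], [-0.0, -0.0, -1.0]]
force: [0.7, -0.7, -0.4]
opening: 1.001
grasp_force: 0.0
```

Run:
```python
from h import *
meas('open','barr2','H');plan(463.3,91.6,40,82)
```

```text
wrist open 1979 0.059 [463.5  91.4  60.1]
wrist barr2 2862 0.044 [617.4 143.9  89.9  17.7  82. ]
wrist H 743 [617.6 144.8 103.7  60.3  81.9]
floor -0.0007
t 23.55 yaw 81.91 turn -0.0015 shift [ 0.0012 -0.0021  0.1616] | 4.0 rows; q6 end 19 tilt [-0. -0.]
```

Emit:
{"name": "send_rows", "arguments": {"plan": [[0,0.001,-0.0016,0.035,0],[0,0,0,0.035,0],[0,0,0,0.035,0],[0,0,0,0.035,0],[0,0,0,0.0215,0],[255,0,0,0,0],[255,0,0,0,0],[255,0,0,0,0],[255,0,0,0,0],[255,0,0,0,0],[255,0,0,0,0],[255,0,0,0,0],[255,0,0,0,0]]}}

```text
time_s: 24.63
position: [0.4639, 0.0924, 0.042]
tcp_rot: [[0.139, 0.99, 0.004], [0.99, -0.139, -0.0], [0.0, 0.004, -1.0]]
force: [-0.6, -1.0, 7.3]
opening: 0.683
grasp_force: 30.0
```

Run:
```python
from h import *
plan(440.5,-92.2,80,82)
```

```text
t 24.63 yaw 82.02 turn 0.0003 shift [-0.186   0.0025 -0.038 ] | 4.7 rows; q6 end -4 tilt [0.    0.004]
```

Emit:
{"name": "send_rows", "arguments": {"plan": [[255,0,0,-0.02,0],[255,0,0,-0.02,0],[255,-0.0372,0.0005,0,0],[255,-0.0372,0.0005,0,0],[255,-0.0372,0.0005,0,0],[255,-0.0372,0.0005,0,0],[255,-0.0372,0.0005,0,0],[255,0,0,0,0],[255,0,0,0,0],[255,0,0,0,0],[255,0,0,0.02,0],[255,0,0,0.012,0],[255,0,0,0,0],[255,0,0,0,0],[255,0,0,0,0]]}}

```text
time_s: 25.88
position: [0.4395, -0.0909, 0.0489]
tcp_rot: [[0.137, 0.991, 0.0], [0.991, -0.137, 0.0], [0.0, -0.0, -1.0]]
force: [0.4, -0.1, -0.1]
opening: 0.685
grasp_force: 30.0
```

Run:
```python
from h import *
plan(441,-91.5,42.3,82)
```

```text
t 25.88 yaw 82.13 turn 0.0022 shift [-0.0003  0.0016  0.0066] | 0.2 rows; q6 end -4 tilt [ 0. -0.]
```

Emit:
{"name": "send_rows", "arguments": {"plan": [[255,-0.0003,0.001,0.005,0],[255,0,0,0,0],[255,0,0,0.001,0],[255,0,0,0,0],[255,0,0,0,0],[255,0,0,0,0]]}}

```text
time_s: 26.38
position: [0.4403, -0.0926, 0.0427]
tcp_rot: [[0.139, 0.99, 0.0], [0.99, -0.139, -0.0], [-0.0, 0.0, -1.0]]
force: [0.4, -0.5, -1.9]
opening: 0.686
grasp_force: 30.0
```

Emit:
{"name": "send_rows", "arguments": {"plan": [[255,0,0,0.0004,0],[255,0,0,0,0],[0,0,0,0,0],[0,0,0,0,0],[0,0,0,0,0],[0,0,0,0,0],[0,0,0,0,0],[0,0,0,0,0],[0,0,0,-0.035,0],[0,0,0,-0.035,0],[0,0,0,-0.035,0],[0,0,0,-0.035,0],[0,0,0,-0.015,0],[0,0,0,0,0],[0,0,0,0,0],[0,0,0,0,0]]}}

```text
time_s: 27.72
position: [0.4394, -0.0921, 0.1963]
tcp_rot: [[0.139, 0.99, -0.002], [0.99, -0.139, 0.001], [0.001, -0.002, -1.0]]
force: [-0.6, 0.4, -0.0]
opening: 0.996
grasp_force: 0.0
```

```bash
cat >> h.py <<'E'
def tin():
    p,X,G=cloud('wrist');c=np.array([.4405,-.0925])
    t=tops(X,c,.06,.052,.068);q=ink(p,X,G,c,.045,thr=60,zmax=.006);r=np.hypot(*(q-c).T);q=q[r>.0335]
    print('tin',circ(t[:,:2]),len(t),'ring',cfit(q,c,.037),len(q))
E
python3 - <<'E'
from h import *
tin();plan(635.2,-286.5,200,40)
E
```

```text
tin [439.8 -93.3  59.8] 1958 ring [440.  -92.8  37. ] 269
t 27.77 yaw 82.0 turn 0.733 shift [ 0.0251  0.275  -0.0041] | 6.9 rows; q6 end 26 tilt [ 0.001 -0.003]
```

The open tin is centred to 0.5 mm. Next is the tin to stack.

Emit:
{"name": "send_rows", "arguments": {"plan": [[0,0,0,0,0.125],[0,0,0,0,0.125],[0,0,0,0,0.125],[0,0,0,0,0.125],[0,0,0,0,0.125],[0,0,0,0,0.108],[0,0.0036,0.0393,0,0],[0,0.0036,0.0393,0,0],[0,0.0036,0.0393,0,0],[0,0.0036,0.0393,0,0],[0,0.0036,0.0393,0,0],[0,0.0036,0.0393,0,0],[0,0.0036,0.0393,0,0],[0,0,0,0,0],[0,0,0,0,0],[0,0,0,0,0]]}}

```text
time_s: 29.1
position: [0.6349, -0.2861, 0.1942]
tcp_rot: [[0.766, 0.643, -0.005], [0.643, -0.766, 0.003], [-0.002, -0.006, -1.0]]
force: [-0.2, 0.7, -0.4]
opening: 0.999
grasp_force: 0.0
```

Run:
```python
from h import *
meas('down',pic='w5');plan(635.2,-286.5,40,40)
```

```text
wrist down 4406 0.0593 [ 635.1 -288.2   60. ]
floor -0.0007
t 29.15 yaw 40.02 turn 0.0004 shift [-0.0003  0.001   0.1549] | 3.9 rows; q6 end 26 tilt [-0.001 -0.005]
```

View pics/w5.png

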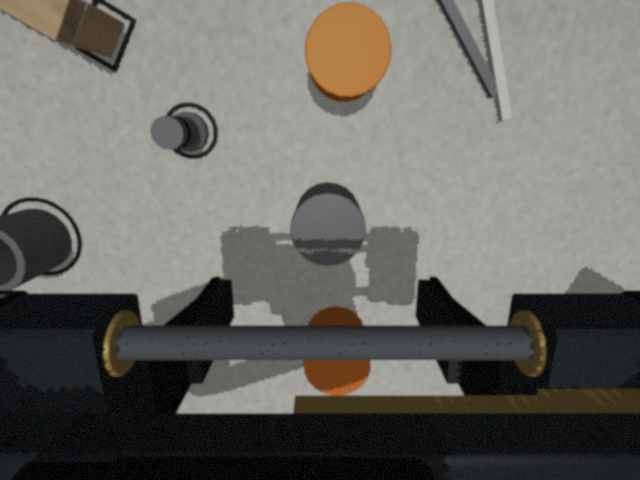

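The grey tin is at (328,230), centred between the fingers. The orange ones at (348,50) and (337,350) are clear of the fingers.

Emit:
{"name": "send_rows", "arguments": {"plan": [[0,-0.0012,0.0017,0.035,0],[0,0,0,0.035,0],[0,0,0,0.035,0],[0,0,0,0.035,0],[0,0,0,0.014,0],[0,0,0,0,0],[255,0,0,0,0],[255,0,0,0,0],[255,0,0,0,0],[255,0,0,0,0],[255,0,0,0,0],[255,0,0,0,0],[255,0,0,0,0],[255,0,0,0,0],[255,0,0,0,0]]}}

```text
time_s: 30.4
position: [0.6371, -0.2893, 0.0448]
tcp_rot: [[0.766, 0.643, 0.001], [0.643, -0.766, -0.001], [0.001, 0.001, -1.0]]
force: [-2.2, 1.2, 6.6]
opening: 0.671
grasp_force: 29.6
```

Run:
```python
from h import *
plan(440,-93,140,40)
```

```text
t 30.4 yaw 40.01 turn 0.0002 shift [-0.0248 -0.2771 -0.0952] | 7.4 rows; q6 end 38 tilt [0.001 0.001]
```

Emit:
{"name": "send_rows", "arguments": {"plan": [[255,0,0,-0.032,0],[255,0,0,-0.032,0],[255,0,0,-0.032,0],[255,-0.0035,-0.0396,0,0],[255,-0.0035,-0.0396,0,0],[255,-0.0035,-0.0396,0,0],[255,-0.0035,-0.0396,0,0],[255,-0.0035,-0.0396,0,0],[255,-0.0035,-0.0396,0,0],[255,-0.0035,-0.0396,0,0],[255,0,0,0,0],[255,0,0,0,0],[255,0,0,0,0],[255,0,0,0,0],[255,0,0,0,0],[255,0,0,0,0]]}}

```text
time_s: 31.73
position: [0.4408, -0.0935, 0.1391]
tcp_rot: [[0.766, 0.642, 0.001], [0.642, -0.766, -0.001], [0.001, 0.001, -1.0]]
force: [0.1, 0.1, -1.0]
opening: 0.676
grasp_force: 29.6
```

```bash
cat >> h.py <<'E'
def held(pic=None):
    zt=read_state()['position'][2]+.060-.0448
    p,X,G=cloud('wrist')
    if pic:cv2.imwrite(f'pics/{pic}.png',p)
    m=(abs(X[...,2]-zt)<.006)&(np.hypot(X[...,0]-.44,X[...,1]+.093)<.04)
    n,l,st,_=cv2.connectedComponentsWithStats(m.astype(np.uint8));k=1+st[1:,4].argmax();q=X[l==k]
    print('held',len(q),'z',np.median(q[:,2]).round(4),zt.round(4),rect(q[:,:2]),circ(q[:,:2]),st[k])
    # outer-edge circle fit with known radius on hull
    h=cv2.convexHull((q[:,:2]*1e3).astype(np.float32))[:,0]
    f=least_squares(lambda a:np.hypot(h[:,0]-a[0],h[:,1]-a[1])-30,[440,-93],loss='soft_l1',f_scale=.5);print('fit',f.x.round(1),np.abs(f.fun).max().round(1))
E
python3 - <<'E'
from h import *
held('w6');plan(440,-93,104.8,40)
E
```

```text
held 8668 z 0.1536 0.1543 [451.9 -82.9  77.   28.8 -49.5] [448.2 -86.1  77. ] [ 221  256  205   69 8668]
fit [440.3 -93.7] 10.7
t 31.78 yaw 39.97 turn -0.0006 shift [-0.0002 -0.0006  0.0343] | 0.9 rows; q6 end 38 tilt [0.    0.001]
```

View pics/w6.png

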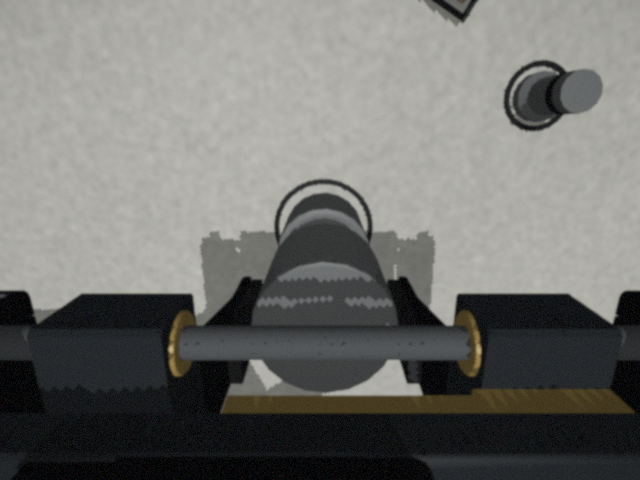

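The held tin at (325,325) lines up over the open tin and ring at (323,225), about 0.6 mm apart. I lower it.

Emit:
{"name": "send_rows", "arguments": {"plan": [[255,0,0,0.015,0],[255,0,0,0.01,0],[255,0,0,0.005,0],[255,0,0,0,0],[255,0,0,0,0],[255,0,0,0,0],[255,0,0,0,0]]}}

```text
time_s: 32.37
position: [0.44, -0.0927, 0.1096]
tcp_rot: [[0.766, 0.643, 0.001], [0.643, -0.766, -0.0], [0.0, 0.001, -1.0]]
force: [-0.8, -0.2, -0.3]
opening: 0.67
grasp_force: 29.6
```

Run:
```python
from h import *
from scipy.optimize import least_squares
s=read_state();print(s['position'])
zt=s['position'][2]+.0152
p,X,G=cloud('wrist')
R=np.array(s['tcp_rot']);L=(X-s['position'])@R
m=(abs(X[...,2]-zt)<.006)&(np.hypot(L[...,0],L[...,1])<.04)&(L[...,0]>.010)&(abs(L[...,1])<.0285)
q=L[m][:,:2]*1e3
h=cv2.convexHull(q.astype(np.float32))[:,0];h=h[h[:,0]>15]
f=least_squares(lambda a:np.hypot(h[:,0]-a[0],h[:,1]-a[1])-30,[0,0]);print('local centre',f.x.round(2),np.abs(f.fun).max(),len(h))
print('world',(R[:2,:2]@f.x+s['position'][:2]*1e3).round(1))
plan(440,-93,104.8,40)
```

```text
[ 0.44004368 -0.09272412  0.10958173]
local centre [-0.81 -0.13] 0.2483968765399176 24
world [439.3 -93.1]
t 32.42 yaw 40.01 turn 0.0002 shift [-0.0002  0.0002  0.0048] | 0.1 rows; q6 end 38 tilt [0.    0.001]
```

Emit:
{"name": "send_rows", "arguments": {"plan": [[255,0.0004,0.0004,0.002,0],[255,0,0,0.001,0],[255,0,0,0.001,0],[255,0,0,0,0],[255,0,0,0,0],[255,0,0,0,0]]}}

```text
time_s: 32.92
position: [0.4402, -0.0925, 0.1051]
tcp_rot: [[0.766, 0.643, -0.0], [0.643, -0.766, 0.0], [-0.0, -0.0, -1.0]]
force: [0.2, -0.0, -0.9]
opening: 0.673
grasp_force: 29.6
```

Emit:
{"name": "send_rows", "arguments": {"plan": [[255,0,0,0.0006,0],[255,0,0,0,0],[255,0,0,0,0],[0,0,0,0,0],[0,0,0,0,0],[0,0,0,0,0],[0,0,0,0,0],[0,0,0,0,0],[0,0,0,0,0],[0,0,0,-0.02,0],[0,0,0,-0.035,0],[0,0,0,-0.035,0],[0,0,0,-0.035,0],[0,0,0,-0.02,0],[0,0,0,0,0],[0,0,0,0,0],[0,0,0,0,0]]}}

```text
time_s: 34.33
position: [0.4394, -0.0922, 0.2488]
tcp_rot: [[0.766, 0.643, -0.002], [0.643, -0.766, 0.001], [-0.001, -0.002, -1.0]]
force: [1.6, 0.6, -0.3]
opening: 0.995
grasp_force: 0.0
```

Run:
```python
from h import *
p,X,G=cloud('wrist')
t=tops(X,np.array([.44,-.093]),.06,.112,.128);print('tower top',np.median(t[:,2]),circ(t[:,:2]),len(t))
plan(440,-300,255,40)
```

```text
tower top 0.1192714860112899 [439.6 -93.   59.7] 4541
t 34.38 yaw 40.01 turn 0.0001 shift [-0.133   0.1598 -0.0067] | 5.2 rows; q6 end 16 tilt [-0.001 -0.003]
```

Emit:
{"name": "send_rows", "arguments": {"plan": [[0,-0.025,0.03,0,0],[0,-0.025,0.03,0,0],[0,-0.025,0.03,0,0],[0,-0.025,0.03,0,0],[0,-0.025,0.03,0,0],[0,-0.025,0.03,0,0],[0,-0.025,0.03,0,0],[0,-0.025,0.03,0,0],[0,-0.025,0.03,0,0],[0,-0.025,0.03,0,0],[0,0,0,0,0],[0,0,0,0,0]]}}

```text
time_s: 35.38
position: [0.4404, -0.4846, 0.2463]
tcp_rot: [[0.768, 0.641, -0.002], [0.641, -0.768, 0.004], [0.001, -0.004, -1.0]]
force: [0.2, 1.4, -0.3]
opening: 0.999
grasp_force: 0.0
```

Run:
```python
from h import *
p,X,G=meas('gate2','barr2','boll2',cam='top');t=tops(X,np.array([.44,-.093]),.06,.112,.128)
print('tower',len(t),circ(t[:,:2]) if len(t) else '')
cv2.imwrite('pics/t7.png',p)
```

```text
top gate2 708 0.068 [626.7 -13.3  96.2  31.4 -80. ]
top barr2 361 0.0449 [617.6 144.5  90.6  17.7  81.7]
top boll2 125 0.0491 [ 612.8 -146.6   24.8]
floor 0.0002
tower 767 [439.7 -92.4  60.1]
```

View pics/t7.png

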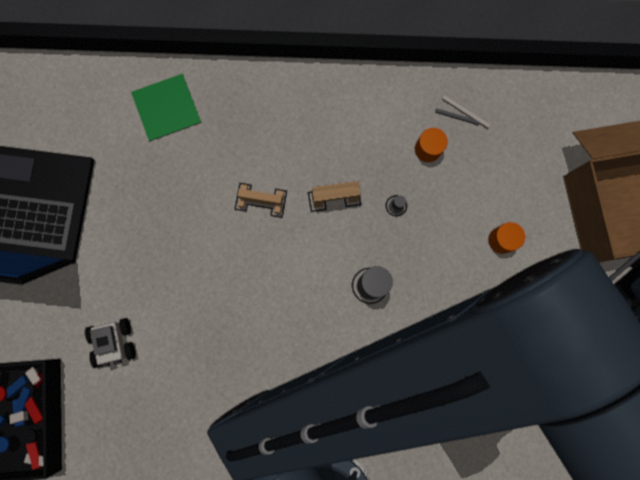

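The final top view shows all four pieces on their outlines: barricade (261,198), gate (336,195), bollard (397,204), tower (373,284). The rover at (110,343) is untouched and the arm is clear.

```bash
python3 -c "
from rig import *
print(hand_in())"
```

```text
the job is handed in; nothing more can be done
None
```

The field is set and the job handed in at about 35 s: gate, barricade, bollard and open tin stand upright within about 1 mm of their outline centres, except that the bollard may be up to 3 mm off (about 1 mm by the wrist camera, 3 mm by the coarser top camera). The second tin sits rim on rim on top of the open one, and the rover was not touched.

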